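# Fill the round sample canister

## Robot

A 6-joint arm with a two-finger parallel gripper is mounted at the origin on the work surface. World frame = base frame: x ahead of the robot, y to its left, z up, the work surface at z = 0. Lengths are in m, angles in degrees, forces in N, time in s.
With the tool pointing down it reaches from about 0.4 to 0.825 m from the base axis. Payload 7 kg.
Tool frame: the origin (TCP) lies midway between the tips of the shut fingers; the grasp point (between the pads) lies r.grasp_offset behind it (r.grasp_offset is the distance from the TCP to the grasp point, in m); x points along the fingers, z is the direction in which the jaws open and shut, and the axes are right-handed (so a half turn about x gives the same grasp; the last joint's range is limited). The gripper opens to 88 mm and grips with 3 to 60 N. Pads are 19 mm wide; open, the fingers measure 130 mm over their backs; the gripper's body (78 mm by 193 mm) begins 47 mm behind the grasp point.
Start: joints at [86.293, 20.546, 0.682, 0, -70.136, -16.507], TCP at [0.233, 0.633, 0.227] pointing down, gripper open.
Joint ranges: [-176.03, 176.03], [-82.01, 121.73], [-58.28, 71.71], [-173.87, 95.51], [-174.79, -0.11], [-173.66, 173.66]. Speed limits (degrees/s): [136.94, 136.94, 172.46, 180, 180, 180].

## Interface

Orientations are given as [roll, pitch, yaw] about the fixed x, y, z axes, in that order (R = Rz(yaw) Ry(pitch) Rx(roll)).
In Python, from plant import readout, vision, close_job, r gives the robot as it stands.
- The arm moves only by the shell command python3 -m handwheel 'ROWS' [OPENING] [FORCE]. ROWS is JSON, a list that holds one entry, the list of rows, each a list of 4 numbers: the shift along the world's x, y, z in units of 40 mm (1.0 is 40 mm), then the turn about the world's z in units of 5 degrees (1.0 is 5 degrees). In form: [[[tx, ty, tz, roll], ...]]. A call has 1 to 8 rows; each row shifts and turns the pose as measured when the row begins; what a row does not reach is not made up. A row lasts 1/10 s, in which the tool goes at most 50 mm and 8.59 degrees, less where a joint would pass 70% of its speed; a pose out of reach is approached as far as the arm can. A call is refused whole if a number of a shift passes 1 or a number of a turn 1, either way. A call with a gripper value outside its range is refused whole. OPENING is the finger opening in mm, from 0 to 87.6, set as the call begins (- or left out, the last holds). The fingers move at their own pace and stop on an object; FORCE is the grip in N (left out, the last holds). Time passes only in rows, so rows that do not move let the fingers close. It gives the time, the measured TCP pose, the force and the opening at its end, in the units of the state.
- readout.get_state(): the state, without advancing time (a new reading comes with each control period).
- vision.capture(name): name is "scene" or "top"; returns the picture (420x560x3 uint8, blue, green, red); there is no depth.
- vision.get_calibration(name): a dict with "intrinsics" (3x3 intrinsics, pixels), "pose" (4x4, takes a point from camera to world coordinates). Camera axes: x right, y up, looking along -z (the intrinsics and any distortion apply to the point x, -y, -z); pixel columns grow to the right and rows downward; lengths in m; the calibration is good to about 2 mm. A picture is of the moment at which its call begins. get_calibration takes no time and is no camera call.
- close_job(): hands the job in, once; it reports no verdict.
The state is a dict: "time_s": time; "joints": joint angles; "qd": joint speeds; "joint_torque": joint torques, N m; "tcp_pos": TCP position; "eef_rot": TCP orientation; "contact_force": force on the tool from outside, world axes, zero at the start; "moment": the same for the moment, N m; "gripper_width": finger opening in m.
Only numpy, scipy, OpenCV 4.12 (cv2) and the standard library are available. Lean on these libraries where they do the work, as an engineer would, in place of code of your own. Each camera call takes 0.05 s, during which the arm holds its last target.

## Task

Pack the two red-capped bottles from the counter into the light-blue round canister with the five purple-capped ones already in it, so that all seven stand upright on its floor in a honeycomb, one in the middle and six around it. Lower the bottles in gently rather than dropping them, tip none over, and do not lift out the purple ones or shift the other things on the counter.

Things in the scene. Friction and masses are not known exactly. Their poses are not given: they have to be found in the camera images.
- canister: Light-blue round open canister, fixed to the counter: outside 152 mm in diameter, inner radius 72 mm, rim 65 mm and inner floor 6 mm above the counter. Origin at the centre of its underside, z up. Two small steel plates outside mark +x and -x. Seven bottles just fit: one on the axis, six around it 47 mm from the axis at 60 degree steps, about 3 mm between neighbours.
- place_middle (a point): Empty place for a bottle in the middle of the canister: point on the inner floor, on the axis. Fingers up to 26 mm wide, opened under about 40 mm, have clear lanes between the caps along lines through it at 30, 90 or 150 degrees from the canister's x axis.
- place_outer (a point): Empty place in the ring of six: point on the inner floor, 47 mm from the axis, at 120 degrees from the canister's x axis (towards its y). Fingers up to 26 mm wide, opened under about 40 mm, have clear lanes between the caps along lines through it at 30, 90 or 150 degrees from the canister's x axis.
- red1: Red-capped bottle to be packed; at first stands on the counter. Brown, 118 mm tall, about 120 g: body 44 mm in diameter up to 60 mm, sloping in to 20 mm at 78 mm, foot edge bevelled 5 mm; red cap 18 mm in diameter from 78 to 118 mm, to grip from above. Origin at the centre of its underside, z up its axis.
- red2: Red-capped bottle to be packed; at first stands on the counter. Brown, 118 mm tall, about 120 g: body 44 mm in diameter up to 60 mm, sloping in to 20 mm at 78 mm, foot edge bevelled 5 mm; red cap 18 mm in diameter from 78 to 118 mm, to grip from above. Origin at the centre of its underside, z up its axis.
- purple1: Purple-capped bottle already in the canister, at 0 degrees from its x axis (towards y), within 1 mm of its place. Brown, 118 mm tall, about 120 g: body 44 mm in diameter up to 60 mm, sloping in to 20 mm at 78 mm, foot edge bevelled 5 mm; purple cap 18 mm in diameter from 78 to 118 mm, to grip from above. Origin at the centre of its underside, z up its axis.
- purple2: Purple-capped bottle already in the canister, at 60 degrees from its x axis (towards y), within 1 mm of its place. Brown, 118 mm tall, about 120 g: body 44 mm in diameter up to 60 mm, sloping in to 20 mm at 78 mm, foot edge bevelled 5 mm; purple cap 18 mm in diameter from 78 to 118 mm, to grip from above. Origin at the centre of its underside, z up its axis.
- purple3: Purple-capped bottle already in the canister, at 180 degrees from its x axis (towards y), within 1 mm of its place. Brown, 118 mm tall, about 120 g: body 44 mm in diameter up to 60 mm, sloping in to 20 mm at 78 mm, foot edge bevelled 5 mm; purple cap 18 mm in diameter from 78 to 118 mm, to grip from above. Origin at the centre of its underside, z up its axis.
- purple4: Purple-capped bottle already in the canister, at 240 degrees from its x axis (towards y), within 1 mm of its place. Brown, 118 mm tall, about 120 g: body 44 mm in diameter up to 60 mm, sloping in to 20 mm at 78 mm, foot edge bevelled 5 mm; purple cap 18 mm in diameter from 78 to 118 mm, to grip from above. Origin at the centre of its underside, z up its axis.
- purple5: Purple-capped bottle already in the canister, at 300 degrees from its x axis (towards y), within 1 mm of its place. Brown, 118 mm tall, about 120 g: body 44 mm in diameter up to 60 mm, sloping in to 20 mm at 78 mm, foot edge bevelled 5 mm; purple cap 18 mm in diameter from 78 to 118 mm, to grip from above. Origin at the centre of its underside, z up its axis.
- canister_lid: Bystander, loose: light-blue round lid lying on the counter, 156 mm in diameter, 10 mm thick, black knob to 28 mm height. Origin at the centre of its underside.
- tape_roll: Bystander, loose: yellow tape roll lying flat, 84 mm in diameter, 22 mm high. Origin at the centre of its underside.
- stapler: Bystander, loose: black and grey stapler, 140 x 36 x 44 mm, long along its x. Origin at the centre of its underside.
- gel_bottle: Bystander, loose: white hand-gel bottle with blue cap, 60 mm in diameter, 150 mm tall. Origin at the centre of its underside.
- glove_box: Bystander, loose: cardboard box with blue band, 122 x 182 x 71 mm. Origin at the centre of its underside.
- calculator: Bystander, loose: black calculator lying flat, 140 x 80 x 18 mm. Origin at the centre of its underside.

How it is judged (in metres and radians):
At the end, for the whole second after the job is handed in: All seven bottles are inside the canister (each axis foot within 54 mm of the canister's axis, one of them within 15 mm of it), standing on its floor (foot 1 to 11 mm above the counter, the floor being at 6 mm), upright within 0.1 rad, at rest (under 0.03 m/s) (horizontal distance between each of red1, red2, purple1, purple2, purple3, purple4, purple5 and canister below 0.054 m and z of red1 in the frame of canister between 0.001 and 0.011 m and angle between each of red1, red2, purple1, purple2, purple3, purple4, purple5's own z axis and vertical below 0.1 rad and linear speed of each of red1, red2, purple1, purple2, purple3, purple4, purple5 below 0.03 m/s and z of red2 in the frame of canister between 0.001 and 0.011 m and z of purple1 in the frame of canister between 0.001 and 0.011 m and z of purple2 in the frame of canister between 0.001 and 0.011 m and z of purple3 in the frame of canister between 0.001 and 0.011 m and z of purple4 in the frame of canister between 0.001 and 0.011 m and z of purple5 in the frame of canister between 0.001 and 0.011 m and horizontal distance between any of red1, red2, purple1, purple2, purple3, purple4, purple5 and canister below 0.015 m); the robot touches nothing.
It fails at once if a red-capped bottle is dropped or flung into the canister (faster than 0.6 m/s while inside it) ((horizontal distance between red1 and canister below 0.06 m and z of red1 in the frame of canister below 0.06 m and linear speed of red1 above 0.6 m/s) or (horizontal distance between red2 and canister below 0.06 m and z of red2 in the frame of canister below 0.06 m and linear speed of red2 above 0.6 m/s)).
It fails at once if a bottle is tipped over (leans more than 0.6 rad) (angle between any of red1, red2, purple1, purple2, purple3, purple4, purple5's own z axis and vertical above 0.6 rad).
It fails at once if a purple-capped bottle is lifted (by more than 30 mm) (z of any of purple1, purple2, purple3, purple4, purple5 in the frame of canister above 0.036 m).
It fails at once if another thing on the counter is moved by more than 30 mm (distance of any of canister_lid, tape_roll, stapler, gel_bottle, glove_box, calculator from where it was at the start of the episode above 0.03 m).
It also fails if it takes over 48 s, if anything falls off the work surface, if the arm or the gripper's body presses on something with over 40 N, if the wrist force passes 120 N, or if a joint passes its speed limit or range.

## Working session

There is one attempt and no reset: what is moved stays moved. The work goes in short steps, Python scripts to look and compute and a shell command to move; the robot and the scene stay as the last step left them, time stands still between calls to the robot, and variables do not carry over. Pictures are saved under pics/ and viewed, and the job is handed in when it is done.

```bash
ls; mkdir -p pics; python3 - <<'E'
from plant import readout, vision, r
import cv2
print(readout.get_state()); print(r.grasp_offset)
for n in("scene","top"):
    im=vision.capture(n); cv2.imwrite(f"pics/{n}0.png",im); c=vision.get_calibration(n); print(n,c)
E
```

```text
pics
{'time_s': 0.0, 'joints': array([ 8.62934850e+01,  2.05922257e+01,  6.33480033e-01, -1.87043183e-02,
       -7.01379916e+01, -1.65060838e+01]), 'qd': array([ 0.05471575, -0.03309091,  0.04283319,  0.07171147,  0.01017663,
        0.06081018]), 'joint_torque': array([ 2.96361559e-04, -5.82723570e+01,  2.93050611e+01,  6.99729413e+00,
        7.00452380e-03, -1.61287462e-04]), 'tcp_pos': array([0.23308858, 0.63294318, 0.22561601]), 'eef_rot': array([   6.2057424 ,   89.90167715, -104.01322616]), 'contact_force': array([-0.56998307,  1.14246283,  0.67935039]), 'moment': array([ 0.00159117,  0.01776927, -0.01576204]), 'gripper_width': 0.08758234779536507}
0.0188
scene {'intrinsics': array([[468.09242092,   0.        , 285.01993693],
       [  0.        , 468.09242092, 221.71754059],
       [  0.        ,   0.        ,   1.        ]]), 'pose': array([[-0.49649895, -0.54909492,  0.67229723,  1.44178748],
       [ 0.86795008, -0.32501969,  0.37553276,  0.48093144],
       [ 0.01230671,  0.76997206,  0.63795891,  0.89954158],
       [ 0.        ,  0.        ,  0.        ,  1.        ]])}
top {'intrinsics': array([[388.12596883,   0.        , 270.20396421],
       [  0.        , 388.12596883, 212.45931818],
       [  0.        ,   0.        ,   1.        ]]), 'pose': array([[ 0.02109658,  0.99787171, -0.06170084,  0.47002746],
       [-0.99960598,  0.02219568,  0.01718251, -0.00983081],
       [ 0.01851543,  0.06131403,  0.99794678,  0.96683758],
       [ 0.        ,  0.        ,  0.        ,  1.        ]])}
```

View pics/scene0.png

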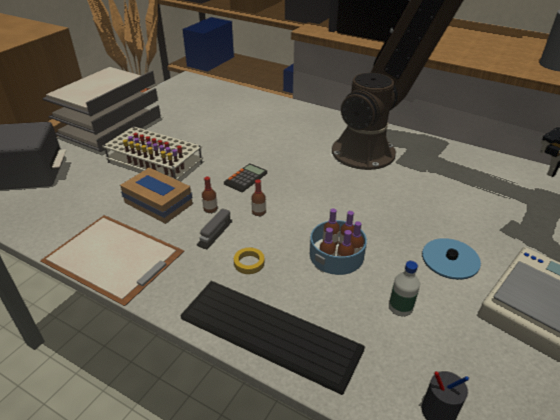

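View pics/top0.png

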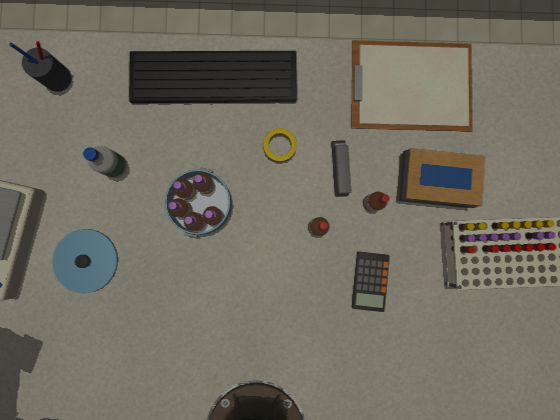

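```bash
python3 - <<'E'
import cv2,numpy as np
t=cv2.imread("pics/top0.png"); s=cv2.imread("pics/scene0.png")
a=cv2.resize(t[160:245,155:245],None,fx=6.5,fy=6.5,interpolation=cv2.INTER_CUBIC)
cv2.imwrite("pics/c1.png",a)
b=cv2.resize(t[180:245,300:400],None,fx=8,fy=8,interpolation=cv2.INTER_CUBIC); cv2.imwrite("pics/c2.png",b)
c=cv2.resize(s[170:280,190:375],None,fx=4,fy=4,interpolation=cv2.INTER_CUBIC); cv2.imwrite("pics/c3.png",c)
E
```

```text
(no output)
```

View pics/c1.png

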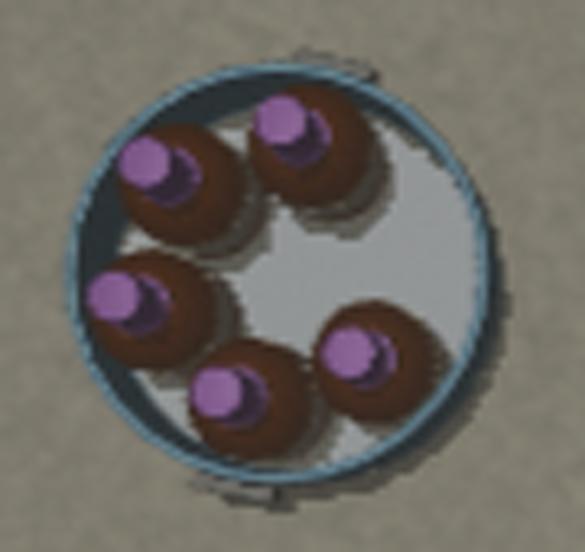

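View pics/c2.png

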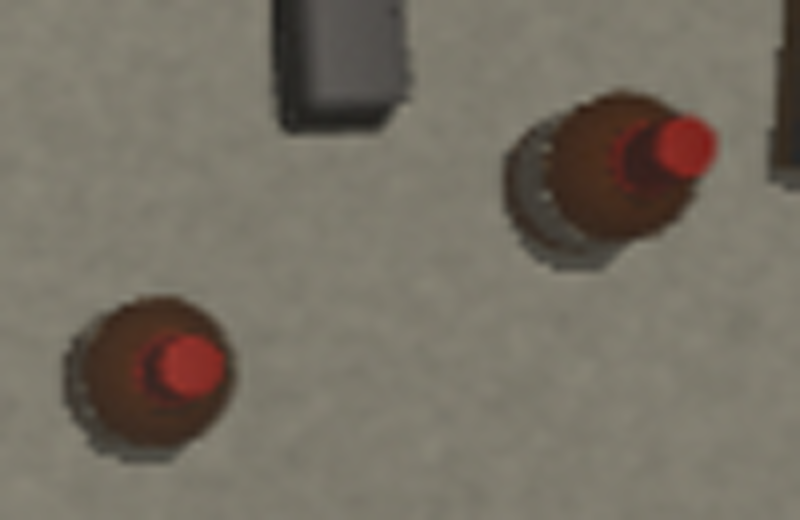

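View pics/c3.png

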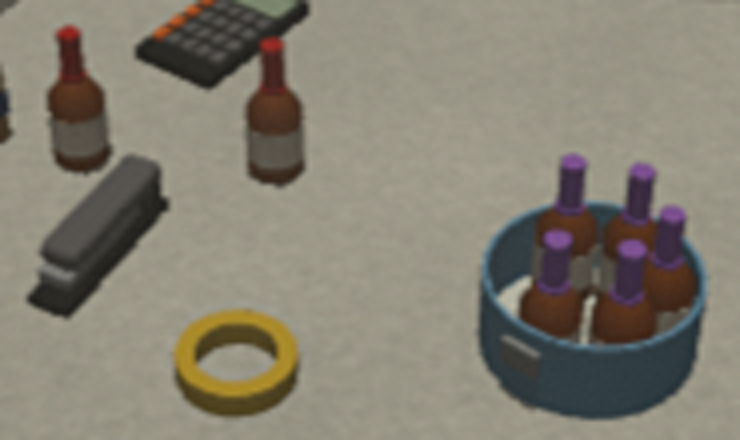

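```bash
cat > h.py <<'E'
import numpy as np, cv2
from plant import readout, vision, r
def src(p,off,f): p=np.array(p,float); return (p+.5)/f-.5+np.array(off)
def ray(n,uv,z):
    c=vision.get_calibration(n);K=c["intrinsics"];T=c["pose"]
    d=np.linalg.solve(K,[uv[0],uv[1],1.0]); d=T[:3,:3]@(d*[1,-1,-1]); o=T[:3,3]
    return (o+d*(z-o[2])/d[2])[:2]
def proj(n,P):
    c=vision.get_calibration(n);K=c["intrinsics"];T=c["pose"]
    p=T[:3,:3].T@(np.array(P)-T[:3,3]); p=K@(p*[1,-1,-1]); return p[:2]/p[2]
E
python3 - <<'E'
from h import *
from scipy.optimize import least_squares
caps=[(281,120),(146,162),(114,297),(219,391),(351,353)]; ang=np.radians([180,240,300,0,60])
P=np.array([ray("top",src(p,(155,160),6.5),.124) for p in caps])
def f(q,full=False):
    a=ang+q[2]; m=np.c_[q[0]+.047*np.cos(a),q[1]+.047*np.sin(a)]
    return (m-P).ravel()
s=least_squares(f,[*P.mean(0),3.0]);print("can",s.x[:2],np.degrees(s.x[2])%360,(f(s.x)*1000).round(1))
# rim ellipse in the crop: left 68 right 492 top 62 bottom 482 at z .065
e=[ray("top",src(p,(155,160),6.5),.065) for p in [(69,270),(491,270),(280,63),(280,482)]]
print("rim",e, (e[2][0]+e[3][0])/2,(e[0][1]+e[1][1])/2)
a=s.x[2]+np.radians(120);print("outer",s.x[:2]+.047*np.array([np.cos(a),np.sin(a)]))
pl=[ray("top",src(p,(155,160),6.5),.045) for p in [(340,65),(240,492)]];print("plates",pl,np.degrees(np.arctan2(*(pl[1]-pl[0])[::-1])))
for p,q in [((193,366),(272,44)),((685,146),(68,33))]:
    print("red",ray("top",src(p,(300,180),8),.118),ray("scene",src(q,(190,170),4),.118))
# scene caps
for q in [(573,163),(641,172),(671,215),(557,240),(631,249)]: print(ray("scene",src(q,(190,170),4),.124))
print(P)
E
```

```text
can [0.54778532 0.14416584] 168.6624220658038 [ 0.1 -0.2  0.3 -0.2 -0.3  0.  -0.7  0.7  0.7 -0.4]
rim [array([0.54673699, 0.21889782]), array([0.55016369, 0.06852174]), array([0.62308564, 0.14625485]), array([0.4727816 , 0.14136422])] 0.5479336233050921 0.1437097826652386
outer [0.56282493 0.09963708]
plates [array([0.62627337, 0.12771955]), array([0.46890748, 0.15908723])] 168.7270052601348
red [ 0.49688796 -0.14230414] [ 0.49553376 -0.14155583]
red [ 0.56056325 -0.27771597] [ 0.56023621 -0.27781236]
[0.51777581 0.11116421]
[0.5034018  0.15439859]
[0.53474034 0.18928322]
[0.59496525 0.13634278]
[0.57896437 0.18063329]
[[0.59380206 0.1350819 ]
 [0.578569   0.17965304]
 [0.53302414 0.18865889]
 [0.50242353 0.15270419]
 [0.51606824 0.10925991]]
```

```bash
cat >> h.py <<'E'
from scipy.spatial.transform import Rotation as Ro
def st(target=None):
    s=readout.get_state(); R=Ro.from_euler('xyz',s["eef_rot"],degrees=True).as_matrix()
    z=R[:,2]; print("t",round(s["time_s"],2),"tcp",s["tcp_pos"].round(4),"jaw",np.degrees(np.arctan2(z[1],z[0])).round(2),"xax",R[:,0].round(3),"F",s["contact_force"].round(1),"w",round(s["gripper_width"]*1000,1),"j",s["joints"].round(1))
    if target is not None:
        t=np.array(target); d=t-s["tcp_pos"]; print("to go units",(d/.04).round(3),"mm",(d*1000).round(1))
    return s
E
python3 - <<'E'
from h import *
st((.4962,-.142,.2))
print("gel",ray("top",(91,154),.15),"stapler",ray("top",(342,168),.044))
E
```

```text
t 0.1 tcp [0.2331 0.633  0.2257] jaw -110.22 xax [-0.    -0.001 -1.   ] F [0.4 0.9 0.4] w 87.6 j [ 86.3  20.6   0.6  -0.  -70.1 -16.5]
to go units [  6.577 -19.375  -0.643] mm [ 263.1 -775.   -25.7]
gel [0.63569412 0.35686756] stapler [ 0.63815538 -0.19631291]
```

```bash
python3 -m handwheel '[[[0.4,-0.95,0,0.5],[0.4,-0.95,0,0.5],[0.4,-0.95,0,0.4],[0.4,-0.95,0,0.4],[0.4,-0.95,0,0],[0.4,-0.95,0,0],[0.4,-0.95,0,0],[0.4,-0.95,0,0]]]' 46 20; python3 -c "
from h import *
st((.4962,-.142,.2))"
```

```text
time_s: 0.9
tcp_pos: [0.3609, 0.3196, 0.2199]
eef_rot: [-2.1, 89.5, -102.6]
contact_force: [0.8, 0.2, 0.3]
gripper_width: 0.0465
t 0.9 tcp [0.3609 0.3196 0.2199] jaw -100.5 xax [-0.002 -0.009 -1.   ] F [0.8 0.2 0.3] w 46.5 j [ 65.1   2.7 -23.2   0.1 -64.7  14.4]
to go units [  3.382 -11.541  -0.497] mm [ 135.3 -461.6  -19.9]
```

```bash
python3 -m handwheel '[[[0.4,-0.95,0,-0.1],[0.3,-1,0,0],[0.3,-1,0,0],[0.3,-1,0,0],[0.3,-1,0,0],[0.3,-1,0,0],[0.3,-1,0,0],[0.3,-1,0,0]]]'; python3 -m handwheel '[[[0.3,-1,0,0],[0.3,-1,0,0],[0.3,-1,0,0],[0,-0.5,0,0],[0,0,0,0],[0,0,0,0]]]'; python3 -c "
from h import *
st((.4962,-.142,.2))"
```

```text
time_s: 1.7
tcp_pos: [0.461, -0.0126, 0.2197]
eef_rot: [-1.5, 89.5, -102.3]
contact_force: [0.8, 1.0, -0.4]
gripper_width: 0.0464
time_s: 2.3
tcp_pos: [0.4966, -0.1637, 0.2177]
eef_rot: [-22.2, 89.5, -123.5]
contact_force: [-0.9, 0.6, 0.1]
gripper_width: 0.0458
t 2.3 tcp [ 0.4966 -0.1637  0.2177] jaw -101.26 xax [-0.005 -0.008 -1.   ] F [-0.9  0.6  0.1] w 45.8 j [  3.6   6.6 -19.2   0.5 -64.5  74.9]
to go units [-0.01   0.542 -0.443] mm [ -0.4  21.7 -17.7]
```

```bash
python3 -m handwheel '[[[0,0.5,0,0],[0,0.04,-0.4,0],[0,0,-0.6,0],[0,0,-0.2,0],[0,0,0,0]]]'; python3 -c "
from h import *
st((.4962,-.142,.086))
cv2.imwrite('pics/s1.png',cv2.resize(vision.capture('scene')[120:260,180:330],None,fx=4,fy=4,interpolation=2))
cv2.imwrite('pics/t1.png',cv2.resize(vision.capture('top')[160:280,260:410],None,fx=4,fy=4,interpolation=2))"
```

```text
time_s: 2.8
tcp_pos: [0.4963, -0.1376, 0.1693]
eef_rot: [-14.5, 89.5, -115.6]
contact_force: [-0.2, 0.5, 0.1]
gripper_width: 0.0462
t 2.8 tcp [ 0.4963 -0.1376  0.1693] jaw -101.05 xax [-0.003 -0.007 -1.   ] F [-0.2  0.5  0.1] w 46.2 j [  6.7   8.2 -24.1   0.5 -57.9  72. ]
to go units [-0.003 -0.11  -2.082] mm [ -0.1  -4.4 -83.3]
```

View pics/s1.png

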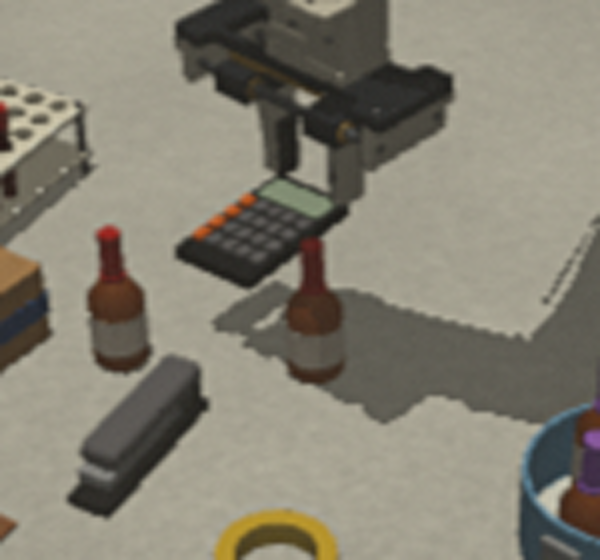

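View pics/t1.png

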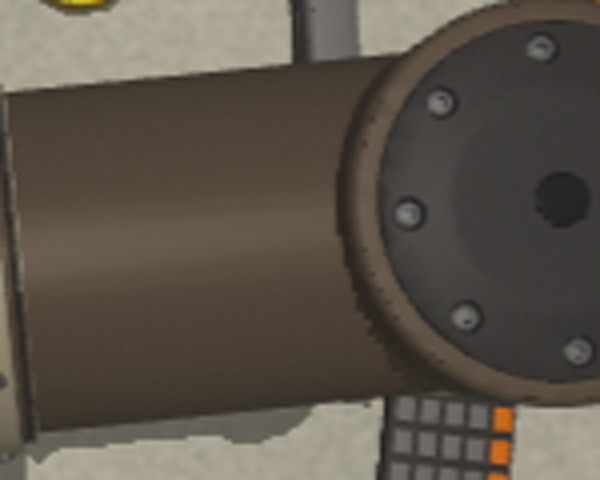

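```bash
python3 -m handwheel '[[[0,-0.11,0,0],[0,0,0,0],[0,0,-0.5,0],[0,0,-0.5,0],[0,0,0,0]]]'; python3 -c "
from h import *
s=st((.4962,-.142,.086)); print(proj('scene',s['tcp_pos']))
cv2.imwrite('pics/s2.png',cv2.resize(vision.capture('scene')[140:240,210:310],None,fx=6,fy=6,interpolation=2))"
```

```text
time_s: 3.4
tcp_pos: [0.4999, -0.1431, 0.134]
eef_rot: [52.1, 89.4, -49.0]
contact_force: [0.2, 0.1, 0.8]
gripper_width: 0.0459
t 3.4 tcp [ 0.4999 -0.1431  0.134 ] jaw -101.08 xax [ 0.006 -0.007 -1.   ] F [0.2 0.1 0.8] w 45.9 j [  6.   10.5 -26.7   0.6 -52.5  72.5]
to go units [-0.093  0.028 -1.2  ] mm [ -3.7   1.1 -48. ]
[256.2193487  176.65077026]
```

View pics/s2.png

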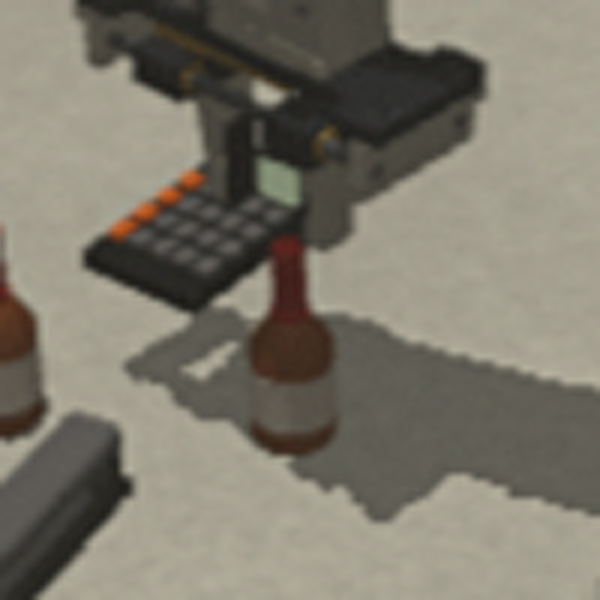

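```bash
python3 -m handwheel '[[[-0.09,0.02,-0.4,0],[-0.02,0,-0.4,0],[-0.02,0,-0.2,0],[0,0,0,0],[0,0,0,0]]]'; python3 -c "
from h import *
s=st((.4962,-.142,.086))"
```

```text
time_s: 3.95
tcp_pos: [0.4997, -0.1432, 0.1006]
eef_rot: [73.2, 88.9, -27.8]
contact_force: [-0.2, -0.2, -0.6]
gripper_width: 0.0457
t 3.95 tcp [ 0.4997 -0.1432  0.1006] jaw -101.02 xax [ 0.017 -0.009 -1.   ] F [-0.2 -0.2 -0.6] w 45.7 j [  6.1  12.4 -29.6   0.8 -47.2  72.3]
to go units [-0.087  0.029 -0.365] mm [ -3.5   1.2 -14.6]
```

```bash
python3 -m handwheel '[[[0,0,0,0]]]'; python3 -c "
from h import *
s=st((.4962,-.142,.086))";  python3 -m handwheel '[[[-0.15,0.03,0,0]]]'; python3 -c "
from h import *
s=st((.4962,-.142,.086))"; python3 -m handwheel '[[[0,0.0,0,0]]]'; python3 -c "
from h import *
s=st((.4962,-.142,.086))"
```

```text
time_s: 4.05
tcp_pos: [0.5003, -0.1432, 0.1015]
eef_rot: [74.6, 88.9, -26.4]
contact_force: [0.5, -0.2, 0.7]
gripper_width: 0.0457
t 4.05 tcp [ 0.5003 -0.1432  0.1015] jaw -101.02 xax [ 0.018 -0.009 -1.   ] F [ 0.5 -0.2  0.7] w 45.7 j [  6.1  12.3 -29.5   0.8 -47.2  72.3]
to go units [-0.102  0.03  -0.387] mm [ -4.1   1.2 -15.5]
time_s: 4.15
tcp_pos: [0.4951, -0.142, 0.1022]
eef_rot: [76.0, 88.8, -25.0]
contact_force: [-0.5, -0.3, -0.6]
gripper_width: 0.0462
t 4.15 tcp [ 0.4951 -0.142   0.1022] jaw -101.01 xax [ 0.019 -0.009 -1.   ] F [-0.5 -0.3 -0.6] w 46.2 j [  6.4  11.8 -30.2   0.9 -47.   72.1]
to go units [ 0.027  0.    -0.405] mm [  1.1   0.  -16.2]
time_s: 4.25
tcp_pos: [0.4945, -0.1419, 0.1026]
eef_rot: [76.7, 88.8, -24.3]
contact_force: [-0.0, 0.3, 0.5]
gripper_width: 0.046
t 4.25 tcp [ 0.4945 -0.1419  0.1026] jaw -101.02 xax [ 0.019 -0.009 -1.   ] F [-0.   0.3  0.5] w 46.0 j [  6.4  11.7 -30.2   0.9 -47.1  72. ]
to go units [ 0.042 -0.002 -0.416] mm [  1.7  -0.1 -16.6]
```

```bash
python3 -m handwheel '[[[0.05,0,-0.35,0],[0,0,-0.12,0]]]'; python3 -c "
from h import *
s=st((.4962,-.142,.086))
cv2.imwrite('pics/s3.png',cv2.resize(vision.capture('scene')[150:230,220:300],None,fx=7,fy=7,interpolation=2))"
```

```text
time_s: 4.45
tcp_pos: [0.4973, -0.1418, 0.0851]
eef_rot: [80.2, 88.6, -20.8]
contact_force: [0.2, 0.8, 0.3]
gripper_width: 0.0459
t 4.45 tcp [ 0.4973 -0.1418  0.0851] jaw -100.99 xax [ 0.023 -0.009 -1.   ] F [0.2 0.8 0.3] w 45.9 j [  6.4  13.1 -31.2   0.9 -44.4  72. ]
to go units [-0.028 -0.005  0.024] mm [-1.1 -0.2  0.9]
```

View pics/s3.png

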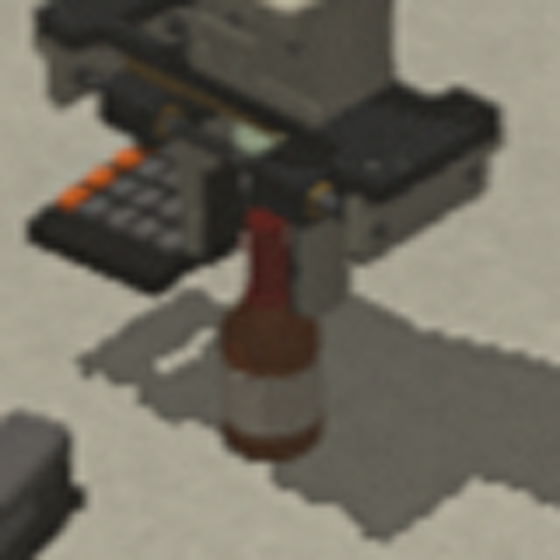

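```bash
python3 -m handwheel '[[[0,0,-0.02,0],[0,0,-0.02,0],[0,0,0,0]]]' 0 30; python3 -c "
from h import *
s=st((.4962,-.142,.086))"
```

```text
time_s: 4.8
tcp_pos: [0.4975, -0.1419, 0.084]
eef_rot: [79.4, 88.6, -21.5]
contact_force: [0.2, 0.1, 1.2]
gripper_width: 0.0275
t 4.8 tcp [ 0.4975 -0.1419  0.084 ] jaw -100.97 xax [ 0.023 -0.009 -1.   ] F [0.2 0.1 1.2] w 27.5 j [  6.4  13.2 -31.3   0.9 -44.3  72. ]
to go units [-0.033 -0.003  0.051] mm [-1.3 -0.1  2. ]
```

```bash
python3 -m handwheel '[[[0,0,-0.01,0],[0,0,-0.01,0],[0,0,0,0]]]'; python3 -c "
from h import *
s=st((.4962,-.142,.086))"
```

```text
time_s: 5.1
tcp_pos: [0.4978, -0.1419, 0.0837]
eef_rot: [80.2, 88.5, -20.7]
contact_force: [-0.6, 1.1, -1.0]
gripper_width: 0.0168
t 5.1 tcp [ 0.4978 -0.1419  0.0837] jaw -100.97 xax [ 0.024 -0.009 -1.   ] F [-0.6  1.1 -1. ] w 16.8 j [  6.4  13.2 -31.3   1.  -44.2  72. ]
to go units [-0.039 -0.004  0.058] mm [-1.6 -0.1  2.3]
```

```bash
python3 -m handwheel '[[[0,0,0.3,0],[0,0,0.8,0],[0,0,0.9,0],[0,0,0.9,0],[0,0,0.7,0],[0,0,0.2,0]]]'; python3 -c "
from h import *
s=st((.5482,.1446,.245))
cv2.imwrite('pics/s4.png',cv2.resize(vision.capture('scene')[90:240,180:380],None,fx=3.9,fy=3.9,interpolation=2))"
```

```text
time_s: 5.7
tcp_pos: [0.4941, -0.1422, 0.2431]
eef_rot: [74.1, 88.8, -26.9]
contact_force: [-0.2, 0.6, -1.9]
gripper_width: 0.0172
t 5.7 tcp [ 0.4941 -0.1422  0.2431] jaw -100.99 xax [ 0.019 -0.009 -1.   ] F [-0.2  0.6 -1.9] w 17.2 j [  6.4   3.9 -19.    0.7 -66.1  72.4]
to go units [1.353 7.171 0.047] mm [ 54.1 286.8   1.9]
```

View pics/s4.png

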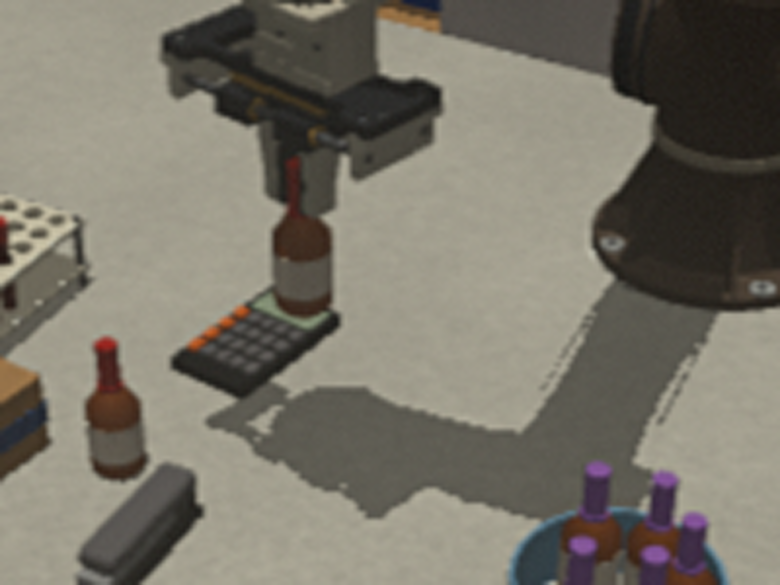

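```bash
python3 -m handwheel '[[[0.17,0.5,0,0],[0.17,0.9,0,0],[0.17,0.9,0,0],[0.17,0.9,0,0],[0.17,0.9,0,0],[0.17,0.9,0,0],[0.17,0.8,0,0],[0.1,0.5,0,0]]]'; python3 -m handwheel '[[[0,0.2,0,0],[0,0,0,0]]]'; python3 -c "
from h import *
s=st((.5482,.1446,.245))"
```

```text
time_s: 6.55
tcp_pos: [0.5406, 0.1161, 0.2366]
eef_rot: [49.9, 89.2, -51.5]
contact_force: [-0.2, 0.4, -1.2]
gripper_width: 0.0175
time_s: 6.75
tcp_pos: [0.5395, 0.1263, 0.2339]
eef_rot: [31.0, 89.2, -70.2]
contact_force: [-0.4, -0.6, -1.9]
gripper_width: 0.0174
t 6.75 tcp [0.5395 0.1263 0.2339] jaw -101.24 xax [ 0.005 -0.013 -1.   ] F [-0.4 -0.6 -1.9] w 17.4 j [ 34.    8.9 -14.5   0.8 -66.8  44.5]
to go units [0.217 0.458 0.278] mm [ 8.7 18.3 11.1]
```

```bash
cat >> h.py <<'E'
def grasp_rel(tcp,eul,foot):
    R=Ro.from_euler('xyz',eul,degrees=True).as_matrix()
    return R.T@(np.array(foot)-tcp), R.T
def foot(rel,RT0,goal=None):
    s=readout.get_state();R=Ro.from_euler('xyz',s["eef_rot"],degrees=True).as_matrix()
    f=s["tcp_pos"]+R@rel; up=(R@RT0)[:,2]
    print("foot",f.round(4),"up",up.round(3))
    if goal is not None: print("foot to go units",((np.array(goal)-f)/.04).round(3),"mm",((np.array(goal)-f)*1000).round(1))
    return f
G1=grasp_rel(np.array([.4978,-.1419,.0837]),[80.2,88.5,-20.7],(.4962,-.1417,0))
E
python3 -m handwheel '[[[0.2,0.4,0.2,0],[0.02,0.05,0.05,0]]]'; python3 - <<'E'
from h import *
st((.5482,.1446,.245)); foot(*G1,goal=(.5482,.1446,.150))
cv2.imwrite('pics/s5.png',cv2.resize(vision.capture('scene')[120:280,280:400],None,fx=5,fy=5,interpolation=2)[:,:]); 
cv2.imwrite('pics/t5.png',vision.capture('top'))
E
```

```text
time_s: 6.95
tcp_pos: [0.5471, 0.1428, 0.2426]
eef_rot: [17.5, 89.2, -83.8]
contact_force: [0.9, 0.9, -1.5]
gripper_width: 0.0172
t 6.95 tcp [0.5471 0.1428 0.2426] jaw -101.29 xax [ 0.002 -0.014 -1.   ] F [ 0.9  0.9 -1.5] w 17.2 j [ 35.    9.8 -12.2   0.8 -68.4  43.5]
to go units [0.027 0.046 0.06 ] mm [1.1 1.8 2.4]
foot [0.5436 0.1426 0.1589] up [0.023 0.005 1.   ]
foot to go units [ 0.115  0.051 -0.224] mm [ 4.6  2.  -8.9]
```

View pics/s5.png

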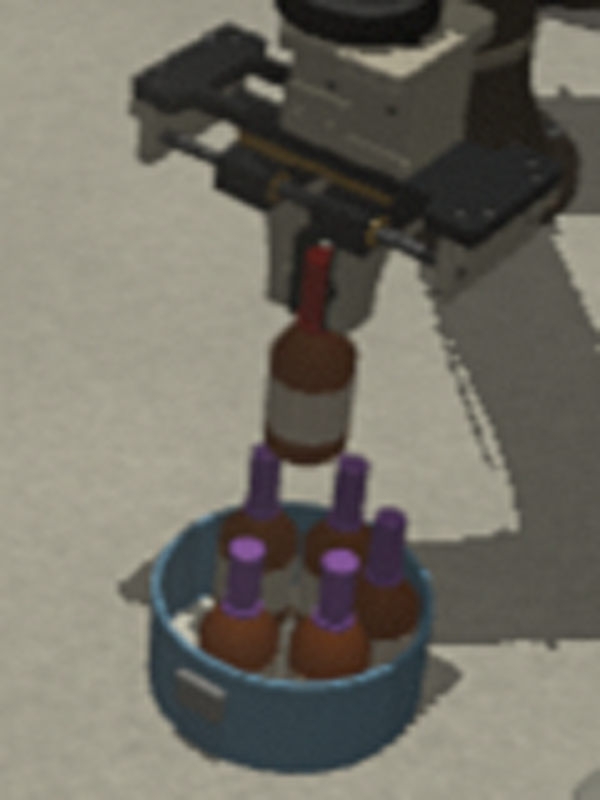

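View pics/t5.png

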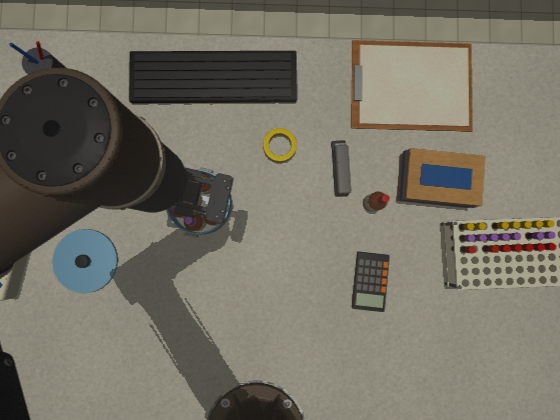

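```bash
python3 - <<'E'
from h import *
f=foot(*G1); s=readout.get_state();R=Ro.from_euler('xyz',s["eef_rot"],degrees=True).as_matrix();up=(R@G1[1])[:,2]
def show(f,up):
    for h in (0.0,.118): print(h,(proj('scene',f+h*up)-[280,120])*5)
    # silhouette of body
    a=np.linspace(0,2*np.pi,60); pts=[]
    for h,rr in((0,.017),(.005,.022),(.06,.022)):
        for t in a: pts.append((proj('scene',f+h*up+rr*np.array([np.cos(t),np.sin(t),0]))-[280,120])*5)
    p=np.array(pts); print("body x",p[:,0].min(),p[:,0].max(),"bottom",p[:,1].max(),p[p[:,1].argmax(),0])
show(f,up); show(f+[.0025,0,0],np.array([0,0,1.])) 
for a in (0,60,180,240,300):
    t=np.radians(168.7+a); print(a,(proj('scene',(.5484+.047*np.cos(t),.1449+.047*np.sin(t),.124))-[280,120])*5)
E
python3 -c "
import cv2;i=cv2.imread('pics/s5.png');cv2.imwrite('pics/s5b.png',cv2.resize(i[220:520,200:440],None,fx=2,fy=2))"
```

```text
foot [0.5425 0.1416 0.1584] up [0.024 0.005 1.   ]
0.0 [302.5311263  443.58578287]
0.118 [322.73994864 254.21684551]
body x 260.4287407844541 356.8232875534875 bottom 464.1754250722597 306.0075721045578
0.0 [300.50406363 446.16539737]
0.118 [321.89980192 253.455942  ]
body x 258.39658813111413 355.41141051481134 bottom 466.81248936281975 303.9631262268631
0 [349.70092575 461.85741398]
60 [262.03229997 450.55523797]
180 [243.62515511 547.17805535]
240 [335.74257197 559.60295706]
300 [388.18263286 515.46331593]
```

View pics/s5b.png

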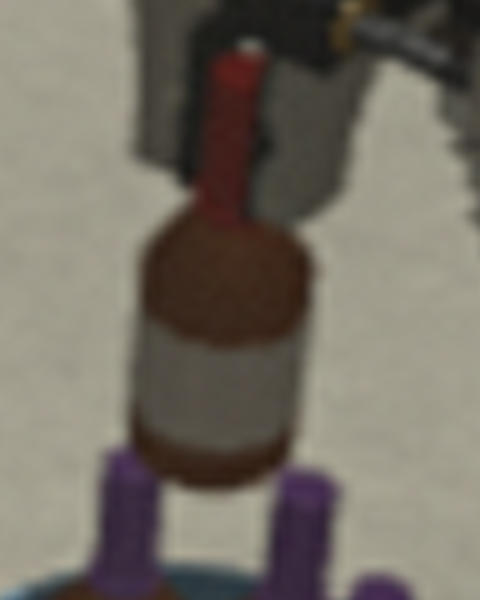

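```bash
python3 -m handwheel '[[[0.1,0.06,-0.2,0],[0,0,-0.5,0],[0,0,-0.5,0],[0,0,-0.2,0]]]'; python3 - <<'E'
from h import *
st(); foot(*G1,goal=(.5482,.1446,.075))
E
```

```text
time_s: 7.45
tcp_pos: [0.5499, 0.1412, 0.1837]
eef_rot: [18.0, 89.2, -83.5]
contact_force: [-0.3, -0.7, -2.2]
gripper_width: 0.0172
t 7.45 tcp [0.5499 0.1412 0.1837] jaw -101.51 xax [ 0.001 -0.013 -1.   ] F [-0.3 -0.7 -2.2] w 17.2 j [ 34.6  12.4 -16.9   0.8 -61.1  43.5]
foot [0.5464 0.1411 0.1001] up [0.023 0.004 1.   ]
foot to go units [ 0.045  0.088 -0.628] mm [  1.8   3.5 -25.1]
```

```bash
python3 -m handwheel '[[[0.03,0.1,-0.3,0],[0.01,0.02,-0.3,0],[0,0,0,0]]]'; python3 - <<'E'
from h import *
st(); foot(*G1,goal=(.5478,.1445,.06))
cv2.imwrite('pics/s6.png',cv2.resize(vision.capture('scene')[150:280,290:400],None,fx=4.6,fy=4.6,interpolation=2)); 
E
```

```text
time_s: 7.75
tcp_pos: [0.551, 0.1449, 0.1567]
eef_rot: [9.5, 89.2, -92.0]
contact_force: [0.3, -0.4, -1.4]
gripper_width: 0.0175
t 7.75 tcp [0.551  0.1449 0.1567] jaw -101.58 xax [-0.001 -0.014 -1.   ] F [ 0.3 -0.4 -1.4] w 17.5 j [ 34.9  14.1 -18.5   0.8 -57.9  43.1]
foot [0.5473 0.1447 0.073 ] up [0.025 0.005 1.   ]
foot to go units [ 0.011 -0.006 -0.325] mm [  0.5  -0.2 -13. ]
```

View pics/s6.png

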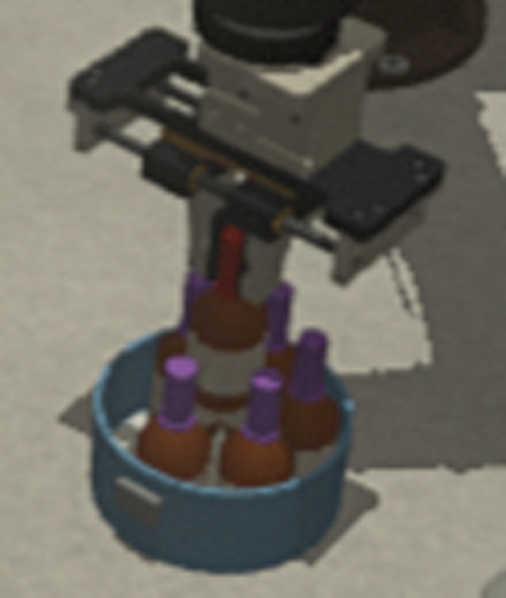

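```bash
python3 -m handwheel '[[[0,0,-0.25,0],[0.01,0,-0.25,0],[0,0,-0.2,0]]]'; python3 - <<'E'
from h import *
st(); foot(*G1,goal=(.5478,.1445,.006))
E
```

```text
time_s: 8.1
tcp_pos: [0.5535, 0.1461, 0.1301]
eef_rot: [33.6, 89.3, -68.0]
contact_force: [0.7, -0.5, -1.1]
gripper_width: 0.0172
t 8.1 tcp [0.5535 0.1461 0.1301] jaw -101.53 xax [ 0.005 -0.012 -1.   ] F [ 0.7 -0.5 -1.1] w 17.2 j [ 34.9  15.6 -20.4   0.9 -54.2  43.1]
foot [0.5503 0.1461 0.0464] up [0.02  0.002 1.   ]
foot to go units [-0.062 -0.039 -1.011] mm [ -2.5  -1.6 -40.4]
```

```bash
python3 -m handwheel '[[[-0.08,-0.05,-0.1,0],[-0.03,-0.01,-0.2,0],[-0.02,0,-0.2,0]]]'; python3 - <<'E'
from h import *
st(); foot(*G1,goal=(.5478,.1445,.006))
E
```

```text
time_s: 8.4
tcp_pos: [0.5486, 0.1438, 0.1086]
eef_rot: [40.6, 89.3, -61.0]
contact_force: [0.8, 0.9, -0.8]
gripper_width: 0.0173
t 8.4 tcp [0.5486 0.1438 0.1086] jaw -101.52 xax [ 0.006 -0.011 -1.   ] F [ 0.8  0.9 -0.8] w 17.3 j [ 35.   16.4 -22.6   0.9 -51.1  42.9]
foot [0.5455 0.1439 0.025 ] up [0.018 0.002 1.   ]
foot to go units [ 0.059  0.015 -0.474] mm [  2.3   0.6 -19. ]
```

```bash
python3 -m handwheel '[[[0.06,0.02,-0.12,0],[0,0,-0.15,0],[0,0,-0.1,0]]]'; python3 - <<'E'
from h import *
st(); foot(*G1,goal=(.5478,.1445,.006))
E
```

```text
time_s: 8.7
tcp_pos: [0.5505, 0.1444, 0.0918]
eef_rot: [33.8, 89.3, -67.7]
contact_force: [-0.4, -0.3, -1.9]
gripper_width: 0.0174
t 8.7 tcp [0.5505 0.1444 0.0918] jaw -101.52 xax [ 0.005 -0.012 -1.   ] F [-0.4 -0.3 -1.9] w 17.4 j [ 34.9  17.7 -23.3   1.  -49.1  43. ]
foot [0.5472 0.1444 0.0082] up [0.019 0.002 1.   ]
foot to go units [ 0.014  0.003 -0.054] mm [ 0.6  0.1 -2.2]
```

```bash
python3 -m handwheel '[[[0,0,-0.06,0],[0,0,-0.03,0]]]'; python3 - <<'E'
from h import *
st(); foot(*G1,goal=(.5478,.1445,.006))
E
```

```text
time_s: 8.9
tcp_pos: [0.5516, 0.1444, 0.0898]
eef_rot: [39.1, 89.2, -62.3]
contact_force: [-5.0, -1.0, 16.8]
gripper_width: 0.0172
t 8.9 tcp [0.5516 0.1444 0.0898] jaw -101.44 xax [ 0.007 -0.013 -1.   ] F [-5.  -1.  16.8] w 17.2 j [ 34.9  17.9 -23.4   1.1 -48.8  42.9]
foot [0.5485 0.1443 0.0062] up [0.018 0.003 1.   ]
foot to go units [-0.017  0.004 -0.005] mm [-0.7  0.2 -0.2]
```

On the floor (17 N). Release with a small opening.

```bash
python3 -m handwheel '[[[0,0,0,0],[0,0,0,0],[0,0,0,0],[0,0,0,0]]]' 36; python3 - <<'E'
from h import *
st()
cv2.imwrite('pics/s7.png',cv2.resize(vision.capture('scene')[150:280,290:400],None,fx=4.6,fy=4.6,interpolation=2)); 
E
```

```text
time_s: 9.3
tcp_pos: [0.5524, 0.1447, 0.0908]
eef_rot: [47.4, 89.2, -54.0]
contact_force: [1.0, 0.7, 0.5]
gripper_width: 0.0355
t 9.3 tcp [0.5524 0.1447 0.0908] jaw -101.42 xax [ 0.009 -0.012 -1.   ] F [1.  0.7 0.5] w 35.5 j [ 34.9  17.9 -23.3   1.1 -48.8  42.9]
```

View pics/s7.png

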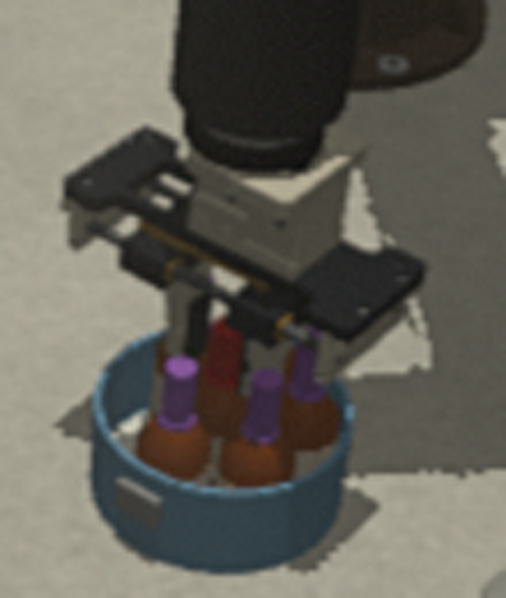

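```bash
python3 -m handwheel '[[[0,0,0.2,0],[0,0,0.4,0],[0,0,0.6,0],[0,0,0.8,0],[0,0,0.8,0],[0,0,0.3,0]]]'; python3 - <<'E'
from h import *
st((.5604,-.2778,.21))
cv2.imwrite('pics/s8.png',cv2.resize(vision.capture('scene')[150:280,290:400],None,fx=4.6,fy=4.6,interpolation=2)); 
E
```

```text
time_s: 9.95
tcp_pos: [0.5503, 0.1432, 0.219]
eef_rot: [25.2, 89.1, -76.2]
contact_force: [-0.0, -0.6, 0.2]
gripper_width: 0.0358
t 9.95 tcp [0.5503 0.1432 0.219 ] jaw -101.43 xax [ 0.004 -0.016 -1.   ] F [-0.  -0.6  0.2] w 35.8 j [ 34.9  10.9 -14.    0.9 -65.4  43.3]
to go units [  0.252 -10.524  -0.225] mm [  10.1 -421.    -9. ]
```

View pics/s8.png

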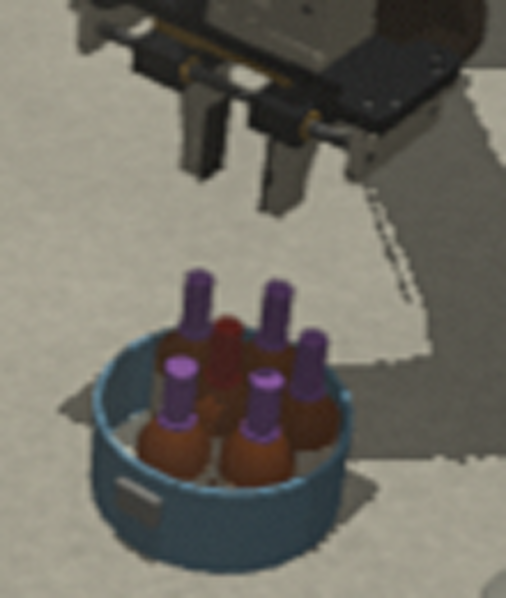

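```bash
python3 -m handwheel '[[[0.05,-0.6,0,0],[0.05,-1,0,0],[0.05,-1,0,0],[0.05,-1,0,0],[0.05,-1,0,0],[0.05,-1,0,0],[0.05,-1,0,0],[0.05,-1,0,0]]]' 46; python3 -m handwheel '[[[0,-1,0,0],[0,-0.8,0,0],[0,-0.5,0,0],[0,-0.2,0,0],[0,0,0,0]]]';python3 - <<'E'
from h import *
st((.5604,-.2778,.21))
E
```

```text
time_s: 10.8
tcp_pos: [0.5663, -0.1664, 0.2244]
eef_rot: [52.3, 89.1, -48.6]
contact_force: [1.7, 0.8, 0.1]
gripper_width: 0.0457
time_s: 11.3
tcp_pos: [0.5642, -0.2754, 0.2242]
eef_rot: [47.3, 89.1, -53.9]
contact_force: [0.1, 1.0, -0.1]
gripper_width: 0.0465
t 11.3 tcp [ 0.5642 -0.2754  0.2242] jaw -101.23 xax [ 0.009 -0.012 -1.   ] F [ 0.1  1.  -0.1] w 46.5 j [ -7.8  15.8  -6.8   0.7 -66.9  86.3]
to go units [-0.096 -0.059 -0.355] mm [ -3.8  -2.4 -14.2]
```

```bash
python3 -m handwheel '[[[-0.1,-0.05,-0.2,0],[-0.02,0,-0.7,0],[-0.02,0,-0.8,0],[-0.02,0,-0.3,0],[0,0,0,0]]]';python3 - <<'E'
from h import *
st((.5604,-.2778,.085))
cv2.imwrite('pics/s9.png',cv2.resize(vision.capture('scene')[130:230,160:260],None,fx=6,fy=6,interpolation=2)); 
E
```

```text
time_s: 11.8
tcp_pos: [0.5572, -0.2732, 0.1421]
eef_rot: [54.2, 89.1, -46.8]
contact_force: [-0.0, 0.7, 0.2]
gripper_width: 0.0458
t 11.8 tcp [ 0.5572 -0.2732  0.1421] jaw -101.0 xax [ 0.011 -0.012 -1.   ] F [-0.   0.7  0.2] w 45.8 j [ -7.7  18.7 -14.    0.7 -56.6  86.4]
to go units [ 0.081 -0.115 -1.428] mm [  3.2  -4.6 -57.1]
```

View pics/s9.png

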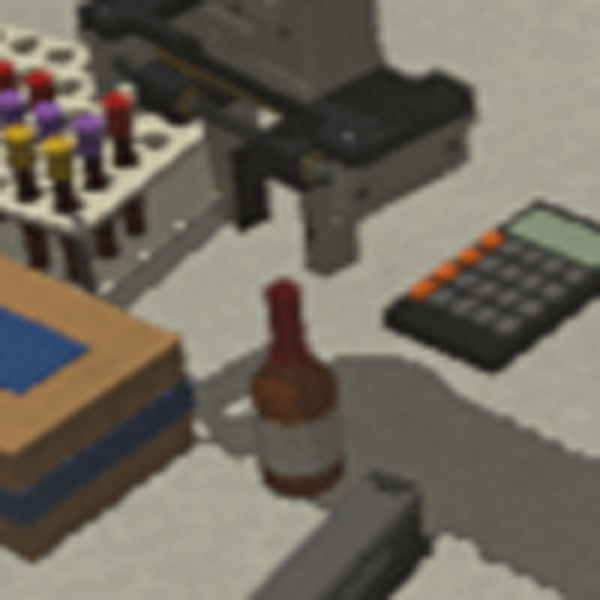

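```bash
python3 -m handwheel '[[[0.08,-0.12,-0.2,0],[0,0,-0.1,0]]]';python3 - <<'E'
from h import *
st((.5604,-.2778,.085))
E
```

```text
time_s: 12.05
tcp_pos: [0.563, -0.2782, 0.1333]
eef_rot: [61.3, 88.8, -39.6]
contact_force: [0.1, -0.1, -0.5]
gripper_width: 0.0461
t 12.05 tcp [ 0.563  -0.2782  0.1333] jaw -100.9 xax [ 0.016 -0.014 -1.   ] F [ 0.1 -0.1 -0.5] w 46.1 j [ -8.1  19.6 -13.9   0.8 -55.4  86.8]
to go units [-0.065  0.011 -1.207] mm [ -2.6   0.4 -48.3]
```

```bash
python3 -m handwheel '[[[-0.07,0.01,-0.4,0],[-0.02,0,-0.5,0],[-0.01,0,-0.3,0],[0,0,0,0]]]';python3 - <<'E'
from h import *
st((.5604,-.2778,.085))
E
```

```text
time_s: 12.45
tcp_pos: [0.5616, -0.2788, 0.0865]
eef_rot: [66.8, 88.5, -34.1]
contact_force: [-0.4, 0.7, -0.8]
gripper_width: 0.0463
t 12.45 tcp [ 0.5616 -0.2788  0.0865] jaw -100.9 xax [ 0.022 -0.015 -1.   ] F [-0.4  0.7 -0.8] w 46.3 j [ -8.2  22.1 -17.3   0.9 -49.2  86.7]
to go units [-0.029  0.024 -0.036] mm [-1.2  1.  -1.5]
```

```bash
python3 -m handwheel '[[[-0.03,0.02,-0.04,0],[0,0,-0.02,0],[0,0,-0.01,0],[0,0,-0.01,0],[0,0,-0.01,0],[0,0,0,0]]]' 0 30;python3 - <<'E'
from h import *
st((.5604,-.2778,.085)); print(readout.get_state()["eef_rot"])
cv2.imwrite('pics/s10.png',cv2.resize(vision.capture('scene')[140:230,160:260],None,fx=6,fy=6,interpolation=2)); 
E
```

```text
time_s: 13.05
tcp_pos: [0.5623, -0.2785, 0.0858]
eef_rot: [69.3, 88.2, -31.6]
contact_force: [-0.9, -1.3, -0.9]
gripper_width: 0.0171
t 13.05 tcp [ 0.5623 -0.2785  0.0858] jaw -100.88 xax [ 0.026 -0.016 -1.   ] F [-0.9 -1.3 -0.9] w 17.1 j [ -8.1  22.  -17.5   0.9 -48.8  86.6]
to go units [-0.047  0.017 -0.02 ] mm [-1.9  0.7 -0.8]
[ 69.30634972  88.22240179 -31.5679547 ]
```

View pics/s10.png

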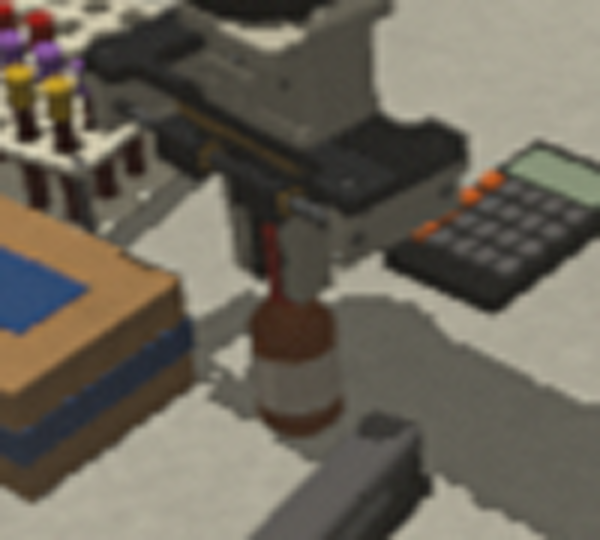

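```bash
cat >> h.py <<'E'
G2=grasp_rel(np.array([.5623,-.2785,.0858]),[69.3,88.2,-31.6],(.5604,-.2780,0))
OUT=(.5633,.1002)
E
python3 -m handwheel '[[[0,0,0.3,0],[0,0,0.8,0],[0,0,0.9,0],[0,0,0.9,0],[0,0,0.8,0],[0,0.2,0.3,0]]]';python3 -m handwheel '[[[0,0.6,0.1,0],[0,0.9,0,0],[0,0.9,0,0],[0,0.9,0,0],[0,0.9,0,0],[0,0.9,0,0],[0,0.9,0,0],[0,0.9,0,0]]]'; python3 - <<'E'
from h import *
st(); foot(*G2,goal=(*OUT,.15))
E
```

```text
time_s: 13.7
tcp_pos: [0.5589, -0.2705, 0.2528]
eef_rot: [64.0, 88.5, -36.9]
contact_force: [0.4, -0.2, -1.3]
gripper_width: 0.017
time_s: 14.5
tcp_pos: [0.5557, 0.0138, 0.2619]
eef_rot: [70.6, 88.3, -30.7]
contact_force: [0.2, 0.5, -1.5]
gripper_width: 0.0168
t 14.5 tcp [0.5557 0.0138 0.2619] jaw -101.31 xax [ 0.026 -0.015 -1.   ] F [ 0.2  0.5 -1.5] w 16.8 j [ 22.6   7.1 -13.1   1.5 -68.7  55.6]
foot [0.5538 0.0144 0.1761] up [ 0.001 -0.001  1.   ]
foot to go units [ 0.239  2.145 -0.653] mm [  9.5  85.8 -26.1]
```

```bash
python3 -m handwheel '[[[0.1,0.7,0,0],[0.1,0.6,0,0],[0.03,0.4,0,0],[0,0.2,-0.1,0],[0,0,-0.1,0]]]'; python3 - <<'E'
from h import *
st(); foot(*G2,goal=(*OUT,.15))
E
```

```text
time_s: 15.0
tcp_pos: [0.5627, 0.0978, 0.2541]
eef_rot: [72.2, 88.3, -28.8]
contact_force: [0.5, 0.3, -1.7]
gripper_width: 0.0178
t 15.0 tcp [0.5627 0.0978 0.2541] jaw -101.0 xax [ 0.026 -0.014 -1.   ] F [ 0.5  0.3 -1.7] w 17.8 j [ 30.5   9.  -12.    1.6 -68.2  47.9]
foot [0.5608 0.0984 0.1683] up [ 0.001 -0.002  1.   ]
foot to go units [ 0.063  0.044 -0.459] mm [  2.5   1.8 -18.3]
```

```bash
python3 -m handwheel '[[[0.06,0.04,-0.2,0],[0,0,-0.6,0],[-0.02,0,-0.7,0],[0,0,-0.4,0],[0,0,0,0]]]'; python3 - <<'E'
from h import *
cv2.imwrite('pics/s11.png',cv2.resize(vision.capture('scene')[150:280,280:400],None,fx=4.6,fy=4.6,interpolation=2)); 
st(); f=foot(*G2,goal=(*OUT,.07)); print((proj('scene',f)-[280,150])*4.6, (proj('scene',f+[0,0,.118])-[280,150])*4.6)
a=np.linspace(0,6.28,60); p=np.array([(proj('scene',f+np.array([.022*np.cos(t),.022*np.sin(t),h]))-[280,150])*4.6 for t in a for h in (.005,.06)]); print(p[:,0].min(),p[:,0].max(),p[:,1].max())
E
```

```text
time_s: 15.5
tcp_pos: [0.5633, 0.0945, 0.1731]
eef_rot: [69.3, 88.4, -32.0]
contact_force: [0.1, 0.2, -0.7]
gripper_width: 0.0174
t 15.55 tcp [0.5638 0.0947 0.1742] jaw -101.27 xax [ 0.025 -0.015 -1.   ] F [-0.2  0.3 -1.2] w 17.4 j [ 30.2  12.4 -18.6   1.7 -58.1  47.7]
foot [0.5618 0.0953 0.0884] up [ 0.001 -0.002  1.   ]
foot to go units [ 0.038  0.122 -0.46 ] mm [  1.5   4.9 -18.4]
[181.51505097 357.44363942] [194.28657887 193.21738185]
144.14776212285895 226.85070798569362 375.6729985600152
```

View pics/s11.png

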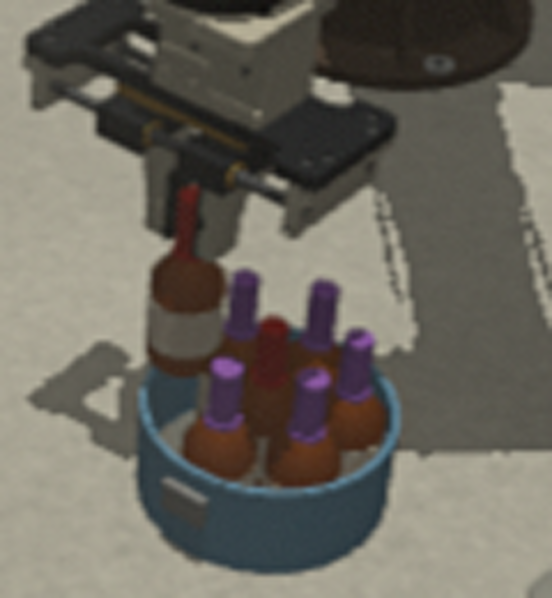

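```bash
python3 -m handwheel '[[[0.03,0.12,-0.15,0],[0,0.02,-0.15,0],[0,0,0,0]]]'; python3 - <<'E'
from h import *
st(); f=foot(*G2,goal=(*OUT,.006))
E
```

```text
time_s: 15.85
tcp_pos: [0.5666, 0.1001, 0.1635]
eef_rot: [75.5, 88.2, -25.9]
contact_force: [-1.2, -0.6, -1.3]
gripper_width: 0.0176
t 15.85 tcp [0.5666 0.1001 0.1635] jaw -101.35 xax [ 0.028 -0.014 -1.   ] F [-1.2 -0.6 -1.3] w 17.6 j [ 30.5  13.2 -19.2   1.8 -56.6  47.2]
foot [0.5649 0.1008 0.0777] up [-0.002 -0.003  1.   ]
foot to go units [-0.04  -0.016 -1.792] mm [ -1.6  -0.6 -71.7]
```

```bash
python3 -m handwheel '[[[-0.05,-0.02,-0.2,0],[-0.01,0,-0.2,0]]]'; python3 - <<'E'
from h import *
st(); f=foot(*G2,goal=(*OUT,.006))
E
```

```text
time_s: 16.05
tcp_pos: [0.5652, 0.0998, 0.1483]
eef_rot: [79.9, 88.1, -21.4]
contact_force: [-0.1, -0.6, -0.9]
gripper_width: 0.0174
t 16.05 tcp [0.5652 0.0998 0.1483] jaw -101.32 xax [ 0.032 -0.012 -0.999] F [-0.1 -0.6 -0.9] w 17.4 j [ 30.6  13.8 -20.6   1.9 -54.4  47. ]
foot [0.5637 0.1007 0.0625] up [-0.005 -0.004  1.   ]
foot to go units [-0.01  -0.012 -1.412] mm [ -0.4  -0.5 -56.5]
```

```bash
python3 -m handwheel '[[[-0.02,-0.01,-0.2,0],[-0.02,-0.01,-0.15,0]]]'; python3 - <<'E'
from h import *
st(); f=foot(*G2,goal=(*OUT,.006))
E
```

```text
time_s: 16.25
tcp_pos: [0.5635, 0.0994, 0.1331]
eef_rot: [81.6, 88.0, -19.7]
contact_force: [-1.0, 1.3, -1.2]
gripper_width: 0.0173
t 16.25 tcp [0.5635 0.0994 0.1331] jaw -101.31 xax [ 0.032 -0.012 -0.999] F [-1.   1.3 -1.2] w 17.3 j [ 30.6  14.5 -22.    1.9 -52.3  46.9]
foot [0.562  0.1003 0.0473] up [-0.005 -0.005  1.   ]
foot to go units [ 0.032 -0.004 -1.032] mm [  1.3  -0.1 -41.3]
```

```bash
python3 -m handwheel '[[[0.03,0,-0.15,0],[-0.01,-0.01,-0.15,0]]]'; python3 - <<'E'
from h import *
st(); f=foot(*G2,goal=(*OUT,.006))
cv2.imwrite('pics/s12.png',cv2.resize(vision.capture('scene')[150:280,280:400],None,fx=4.6,fy=4.6,interpolation=2)); 
E
```

```text
time_s: 16.45
tcp_pos: [0.5643, 0.0995, 0.1201]
eef_rot: [82.8, 88.0, -18.4]
contact_force: [-0.9, 2.7, 0.4]
gripper_width: 0.0176
t 16.45 tcp [0.5643 0.0995 0.1201] jaw -101.29 xax [ 0.032 -0.011 -0.999] F [-0.9  2.7  0.4] w 17.6 j [ 30.6  15.3 -22.8   1.9 -50.6  46.9]
foot [0.5629 0.1005 0.0343] up [-0.006 -0.006  1.   ]
foot to go units [ 0.009 -0.008 -0.707] mm [  0.4  -0.3 -28.3]
```

View pics/s12.png

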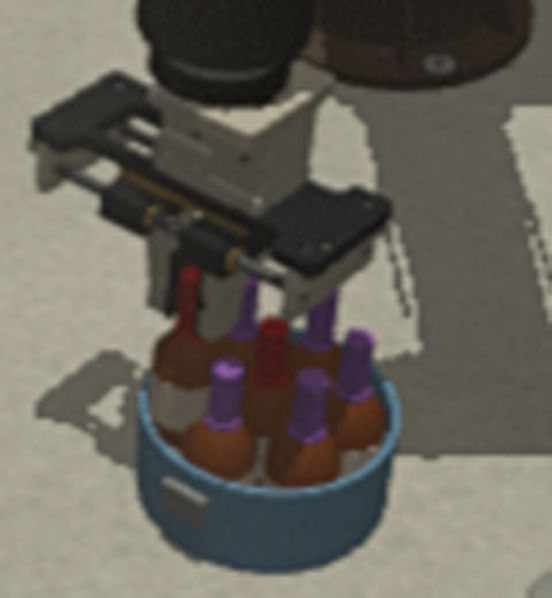

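```bash
python3 -m handwheel '[[[0,0.01,-0.15,0],[-0.01,0,-0.15,0]]]'; python3 - <<'E'
from h import *
st(); f=foot(*G2,goal=(*OUT,.006))
E
```

```text
time_s: 16.7
tcp_pos: [0.5636, 0.0997, 0.1065]
eef_rot: [81.6, 88.1, -19.7]
contact_force: [-0.2, 0.5, -1.9]
gripper_width: 0.0173
t 16.7 tcp [0.5636 0.0997 0.1065] jaw -101.3 xax [ 0.032 -0.011 -0.999] F [-0.2  0.5 -1.9] w 17.3 j [ 30.6  16.2 -23.7   2.  -48.9  46.8]
foot [0.5622 0.1006 0.0207] up [-0.005 -0.005  1.   ]
foot to go units [ 0.028 -0.011 -0.368] mm [  1.1  -0.4 -14.7]
```

```bash
python3 -m handwheel '[[[0.03,0,-0.13,0],[-0.01,0,-0.12,0]]]'; python3 - <<'E'
from h import *
st(); f=foot(*G2,goal=(*OUT,.006))
E
```

```text
time_s: 16.9
tcp_pos: [0.5645, 0.0998, 0.0956]
eef_rot: [81.9, 88.1, -19.4]
contact_force: [-0.5, 2.6, 0.3]
gripper_width: 0.0176
t 16.9 tcp [0.5645 0.0998 0.0956] jaw -101.3 xax [ 0.032 -0.011 -0.999] F [-0.5  2.6  0.3] w 17.6 j [ 30.6  17.  -24.3   2.  -47.5  46.8]
foot [0.563  0.1008 0.0097] up [-0.005 -0.005  1.   ]
foot to go units [ 0.007 -0.015 -0.094] mm [ 0.3 -0.6 -3.7]
```

```bash
python3 -m handwheel '[[[0,0,-0.08,0],[0,0,-0.05,0]]]'; python3 - <<'E'
from h import *
st(); f=foot(*G2,goal=(*OUT,.006))
E
```

```text
time_s: 17.1
tcp_pos: [0.5657, 0.1001, 0.0914]
eef_rot: [82.9, 87.9, -18.3]
contact_force: [-7.3, 2.2, 27.8]
gripper_width: 0.0175
t 17.1 tcp [0.5657 0.1001 0.0914] jaw -101.23 xax [ 0.034 -0.011 -0.999] F [-7.3  2.2 27.8] w 17.5 j [ 30.6  17.3 -24.5   2.1 -46.8  46.7]
foot [0.5644 0.1011 0.0056] up [-0.007 -0.005  1.   ]
foot to go units [-0.029 -0.022  0.01 ] mm [-1.1 -0.9  0.4]
```

Floor contact; release and raise.

```bash
python3 -m handwheel '[[[-0.01,0,0,0],[0,0,0,0],[0,0,0,0],[0,0,0,0]]]' 35; python3 - <<'E'
from h import *
st()
E
python3 -m handwheel '[[[0,0,0.2,0],[0,0,0.4,0],[0,0,0.6,0],[0,0,0.8,0],[0,0,0.8,0],[0,0,0.5,0]]]'; python3 - <<'E'
from h import *
st()
cv2.imwrite('pics/s13.png',cv2.resize(vision.capture('scene')[150:280,280:400],None,fx=4.6,fy=4.6,interpolation=2)); 
E
```

```text
time_s: 17.5
tcp_pos: [0.5658, 0.0995, 0.0919]
eef_rot: [82.3, 87.9, -18.9]
contact_force: [0.1, -0.2, -0.7]
gripper_width: 0.0345
t 17.5 tcp [0.5658 0.0995 0.0919] jaw -101.21 xax [ 0.035 -0.012 -0.999] F [ 0.1 -0.2 -0.7] w 34.5 j [ 30.6  17.2 -24.6   2.2 -46.8  46.7]
time_s: 18.1
tcp_pos: [0.5627, 0.0973, 0.2267]
eef_rot: [69.9, 88.2, -31.3]
contact_force: [-0.4, 0.5, -0.7]
gripper_width: 0.0347
t 18.1 tcp [0.5627 0.0973 0.2267] jaw -101.25 xax [ 0.027 -0.017 -0.999] F [-0.4  0.5 -0.7] w 34.7 j [ 30.6  10.  -14.5   1.8 -64.7  47.4]
```

View pics/s13.png

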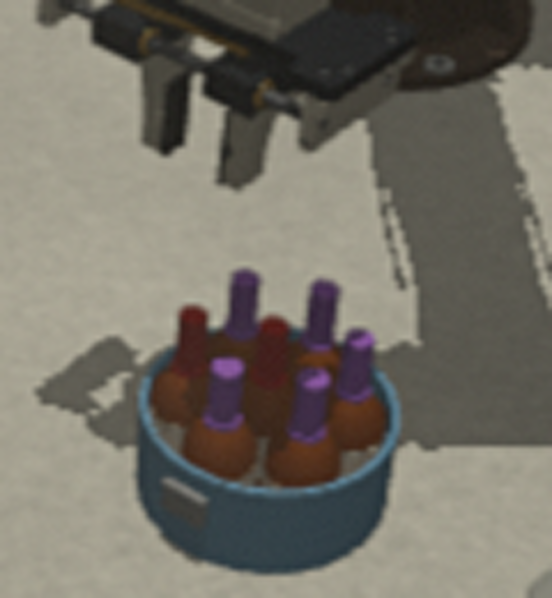

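```bash
python3 -m handwheel '[[[0,-0.6,0,0],[0,-1,0,0],[0,-1,0,0],[0,-1,0,0],[0,-1,0,0],[0,-1,0,0],[0,-1,0,0],[0,-0.5,0,0]]]'; python3 - <<'E'
from h import *
st(); t=vision.capture('top'); cv2.imwrite('pics/t14.png',t)
cv2.imwrite('pics/t14c.png',cv2.resize(t[160:245,155:245],None,fx=6.5,fy=6.5,interpolation=cv2.INTER_CUBIC))
E
```

```text
time_s: 18.95
tcp_pos: [0.5637, -0.1935, 0.236]
eef_rot: [82.3, 87.6, -18.5]
contact_force: [0.2, 0.6, -0.2]
gripper_width: 0.0349
t 18.95 tcp [ 0.5637 -0.1935  0.236 ] jaw -100.81 xax [ 0.039 -0.013 -0.999] F [ 0.2  0.6 -0.2] w 34.9 j [  0.3  11.4 -11.1   0.8 -65.3  78.5]
```

View pics/t14.png

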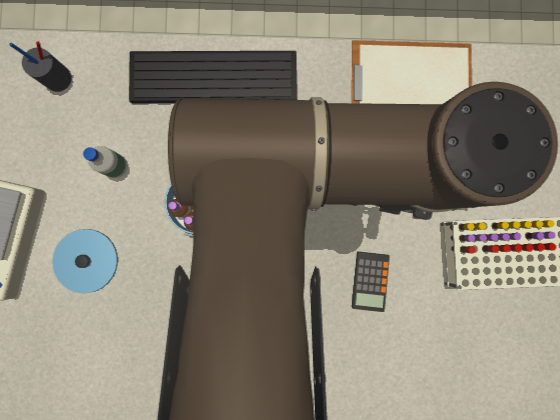

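View pics/t14c.png

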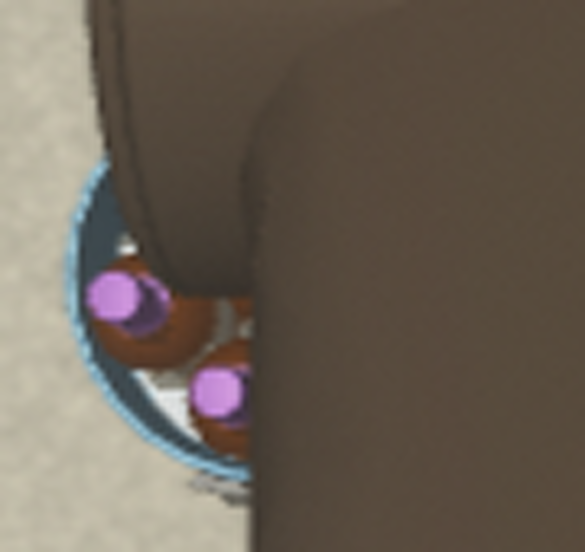

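```bash
python3 -m handwheel '[[[-0.4,-0.8,0,0],[-0.4,-0.9,0,0],[-0.4,-0.9,0,0],[-0.4,-0.9,0,0],[-0.4,-0.9,0,0],[-0.4,-0.9,0,0],[-0.4,-0.9,0,0],[-0.4,-0.9,0,0]]]'; python3 - <<'E'
from h import *
st(); t=vision.capture('top'); cv2.imwrite('pics/t15.png',t)
cv2.imwrite('pics/t15c.png',cv2.resize(t[160:245,155:245],None,fx=6.5,fy=6.5,interpolation=cv2.INTER_CUBIC))
E
```

```text
time_s: 19.8
tcp_pos: [0.4309, -0.4869, 0.2381]
eef_rot: [81.1, 87.6, -19.5]
contact_force: [0.6, 0.8, 0.2]
gripper_width: 0.035
t 19.8 tcp [ 0.4309 -0.4869  0.2381] jaw -100.6 xax [ 0.04  -0.014 -0.999] F [0.6 0.8 0.2] w 35.0 j [-31.6  16.6  -3.3  -0.5 -67.7 111.2]
```

View pics/t15.png

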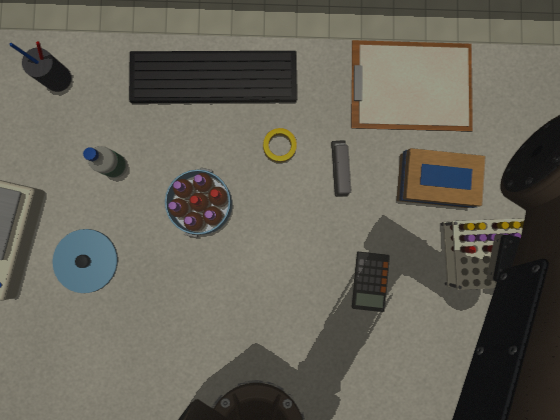

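View pics/t15c.png

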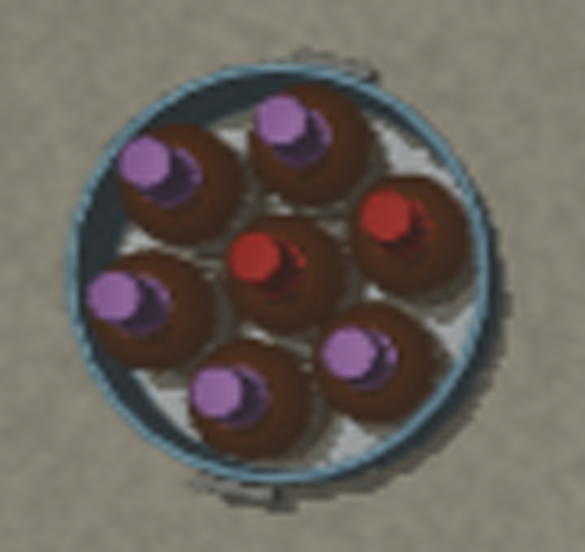

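```bash
python3 - <<'E'
from h import *
c=np.array([.5478,.1442])
for p in [(257,256),(386,215)]:
    q=ray("top",src(p,(155,160),6.5),.124); print(q,np.linalg.norm(q-c)*1000)
a=cv2.imread('pics/top0.png').astype(int);b=cv2.imread('pics/t15.png').astype(int)
for n,(x0,x1,y0,y1) in dict(lid=(45,125,225,300),gel=(80,130,140,185),tape=(255,305,120,170),stapler=(325,358,135,200),glove=(395,490,142,212)).items(): print(n,abs(a-b)[y0:y1,x0:x1].mean().round(2))
st()
E
python3 -m handwheel '[[[0,0,0,0],[0,0,0,0]]]'
python3 -c "
from plant import close_job; print(close_job())"
```

```text
[0.5478375  0.14158743] 2.612837609174862
[0.56260316 0.0989992 ] 47.56307175327324
lid 4.64
gel 4.05
tape 4.74
stapler 4.18
glove 3.62
t 19.85 tcp [ 0.4284 -0.4913  0.2378] jaw -100.73 xax [ 0.038 -0.015 -0.999] F [ 0.5 -2.9  2.4] w 35.2 j [-32.1  16.7  -3.2  -0.5 -67.8 111.5]
time_s: 20.05
tcp_pos: [0.4267, -0.493, 0.2374]
eef_rot: [79.4, 87.7, -21.6]
contact_force: [-0.5, 1.8, -0.1]
gripper_width: 0.0351
the job is handed in; nothing more can be done
None
```

Both red-capped bottles are packed, and the job was handed in at about 20 s of the 48 s allowed. red1 is in the middle and red2 is in the empty ring place. I lowered each to the floor in small steps (contact forces about 17 N and 28 N on the wrist), released with a narrow opening, and backed the arm off clear of everything.

**Placement:** The last top picture shows all seven bottles standing in the honeycomb. red1's cap is about 2.6 mm from the canister axis, against a 15 mm limit. red2's is about 47.6 mm from it, against 54 mm. The purple caps sit at the same pixels as before. These positions carry the calibration error of about 2 mm; the two cameras differed by 1–2 mm at the canister.

**Other things on the counter:** They look unmoved between the first and last top pictures. The image difference around the lid, gel bottle, tape roll, stapler and glove box was small. I checked the calculator only by eye.

**Disagreements along the way:** The tool drifted in tilt by up to about 2 degrees as the rows went on. red1 hung about 1 degree off vertical during lowering. I allowed for this when working out where the foot was. While lowering red2 I felt light side touches of about 3 N. No check failed.

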